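# Build up a roller end on the assembly spindle

### The arm

A 7-joint arm with a two-finger parallel gripper is mounted at the origin on the work surface. World frame = base frame: x ahead of the robot, y to its left, z up, the work surface at z = 0. Lengths are in m, angles in rad, forces in N, time in s.
With the tool pointing down it reaches from about 0.425 to 0.925 m from the base axis. Payload 6.8 kg.
Tool frame: the origin (TCP) lies at the very end of the fingers, on their centre line; the grasp point (between the pads) lies 19 mm behind it; z points along the fingers, y is the line along which they close (so a half turn about z gives the same grasp; the last joint's range is limited). The gripper opens to 85 mm and grips with 20 to 120 N. Pads are 22 mm wide; open, the fingers measure 114 mm over their backs; the gripper's body (76 mm by 85 mm) begins 54 mm behind the grasp point. The pads swing forward as they close: fully open they stand 13 mm farther back than shut.
Start: joints at [-1.353, 0.477, 0.022, 1.555, -0.011, 1.109, -0.083], TCP at [0.216, 0.64, 0.231] pointing down, gripper open.
Joint ranges: [-2.96, 2.96], [-0.34, 2.1], [-1.41, 1.46], [0.24, 2.44], [-1.37, 4.51], [0.17, 1.92], [-2.96, 2.96]. Speed limits (rad/s): [2.39, 2.39, 3.14, 3.14, 3.14, 3.14, 3.14].

### API

Orientations are given as a rotation vector (axis times angle).
In Python, from bench import monitor, optics, r gives the robot as it stands.
- The arm moves only by the shell command python3 -m crank 'ROWS' [OPENING] [FORCE]. ROWS is JSON, a list of rows, each a list of 2 entries, a list of its own where there are three numbers: the shift along the tool's x, y, z in cm, then the turn, a rotation vector about the tool's x, y, z in rad. A call has 1 to 5 rows; each row shifts and turns the commanded pose from where the row before left it, along the tool's axes as they then stand; what a row does not reach is not made up. A row lasts 1/10 s, in which the tool goes at most 50 mm and 8.59 degrees, less where a joint would pass 70% of its speed; a pose out of reach is approached as far as the arm can. A call is refused whole if a number of a shift passes 5 or a number of a turn 0.15, either way. A call with a gripper value outside its range is refused whole. OPENING is the finger opening in cm, from 0 to 8.54, set as the call begins (- or left out, the last holds). The fingers move at their own pace and stop on an object; FORCE is the grip in N (left out, the last holds). Time passes only in rows, so rows that do not move let the fingers close. It gives the time, the measured TCP pose, the force, the opening and the grip force at its end, in the units of the state.
- monitor.get_obs(): the state, without advancing time (a new reading comes with each control period).
- optics.grab_frame(name): name is "scene" or "top" or "wrist"; returns (picture, depth): 384x512x3 uint8, red, green, blue; 384x512 float32, m along the optical axis (not along the pixel's ray), 0 where there is no reading.
- optics.camera_model(name): a dict with "vertical_fov" (degrees; the focal length in pixels is half the picture's height over the tangent of half this angle, whatever the lens; pixels are square), "cx", "cy" (the principal point, pixels), "R" (3x3) and "t" (3): a world point X has camera coordinates R X + t; the wrist camera has in their place "hand_eye" (4x4, takes a point from camera to tool coordinates, whose origin is the TCP and whose axes are the flange's). Camera axes: x right, y down, z forward; pixel columns grow to the right and rows downward; lengths in m; the calibration is good to about 2 mm. A picture is of the moment at which its call begins: read the wrist's pose just before it. camera_model takes no time and is no camera call.
- r.hand_in(): hands the job in; it is judged then, once.
The state is a dict: "clock": time; "joints": joint angles; "qvel": joint speeds; "tau": joint torques, N m; "tcp_pos": TCP position; "orientation": TCP orientation; "contact_force": force on the tool from outside, world axes, zero at the start; "moment": the same for the moment, N m; "grip_width": finger opening in m; "gripper_force": force on a finger pad.
Only numpy, scipy, OpenCV 4.12 (cv2) and the standard library are available. Lean on these libraries where they do the work, as an engineer would, in place of code of your own. Each camera call takes 0.05 s, during which the arm holds its last target. There are 200 camera calls.

### The job

Build up the roller-end stack on the upright assembly spindle: thread on the wide drilled flange plate first, then the narrow brass spacer, then the ball bearing, and last put the solid-topped cap over the tip, each part lying flat and right down on the one below. Let go of everything, and leave the wrench, the big nut and the grease jar where they are.

Things in the scene. Friction and masses are not known exactly. Their poses are not given: they have to be found in the camera images.
- spindle: The target, fixed to the bench: a blue round base (90 mm across, 12 mm high) with a dark steel shoulder (44 mm across, its top 22 mm above the bench) and on it an upright bright steel post, 20 mm in diameter up to 74 mm above the bench, then tapering to 10 mm across at its tip, 84 mm above the bench. Origin: on the post's axis at bench level; z up along the post.
- flange: Loose flange plate: the widest ring, dark steel, 68 mm outside diameter, 12 mm thick, bore 26 mm right through, six small dark bolt holes round it; lies flat on the bench, 0.29 kg. Origin: centre of its underside, z up. Goes on first; its underside is then 22 mm above the bench.
- spacer: Loose spacer: the narrow brass sleeve standing on end, 36 mm outside diameter, 20 mm high, bore 26 mm right through, 0.07 kg. Origin: centre of its underside, z up. Goes on second; its underside is then 34 mm above the bench.
- bearing: Loose ball bearing: bright steel outer and inner rings with a black seal between, 56 mm outside diameter, 14 mm thick, bore 26 mm right through; lies flat, 0.17 kg. Origin: centre of its underside, z up. Goes on third; its underside is then 54 mm above the bench.
- cap: Loose end cap: a plain aluminium drum with a closed flat top (a small dark screw socket in its middle), 44 mm outside diameter, 28 mm high, standing with its open end down (blind hole 26 mm across, 22 mm deep from below), 0.10 kg. Origin: centre of its underside (the open rim), z up. Goes on last, over the post's tip; its rim is then 68 mm above the bench.
- wrench: Bystander, to be left alone: steel open-ended wrench about 160 mm long lying on the right of the bench, about 10 mm high, its length along its x axis. Origin: about the middle of its length, at bench level.
- nut: Bystander, to be left alone: big steel hexagon nut, 30 mm across flats, 16 mm high, lying among the parts. Origin: centre of its underside.
- grease_jar: Bystander, to be left alone: white jar with black cap, 60 mm across, 85 mm high, standing at the far side of the bench. Origin: centre of its underside.
Things that resemble listed ones, but are neither listed nor needed, are in the scene too. There is more than one size of the cap; the one meant has the size given above.

How it is judged:
By the outcome, as a careful person would: the job done as asked, in the order asked, and still so for the second after the job is handed in, with the robot touching nothing.
It also fails if it takes over 106 s, if anything falls off the work surface, if the arm or the gripper's body presses on something with over 40 N, if the wrist force passes 120 N, or if a joint passes its speed limit or range.

## Working session

There is one attempt and no reset: what is moved stays moved. The work goes in short steps, Python scripts to look and compute and a shell command to move; the robot and the scene stay as the last step left them, time stands still between calls to the robot, and variables do not carry over. Pictures are saved under pics/ and viewed, at most 14 in all, crops included, and the job is handed in when it is done.

```bash
ls; mkdir -p pics; cat > h.py <<'E'
import numpy as np, cv2
from scipy.spatial.transform import Rotation as Ro
from bench import monitor, optics, r
def grab(n,save=None):
    o=monitor.get_obs(); p,d=optics.grab_frame(n); m=optics.camera_model(n)
    f=p.shape[0]/2/np.tan(np.radians(m["vertical_fov"])/2)
    if "R" in m: R=np.array(m["R"]).T; c=-R@np.array(m["t"])
    else:
        T=np.eye(4); T[:3,:3]=Ro.from_rotvec(o["orientation"]).as_matrix(); T[:3,3]=o["tcp_pos"]
        T=T@np.array(m["hand_eye"]); R=T[:3,:3]; c=T[:3,3]
    if save: cv2.imwrite(f"pics/{save}.png",p[:,:,::-1])
    return p,d,(R,c,f,m["cx"],m["cy"])
def ray(k,u,v,z):
    R,c,f,cx,cy=k; w=R@np.array([(u-cx)/f,(v-cy)/f,1]); return c+w*(z-c[2])/w[2]
def pts(k,d):
    R,c,f,cx,cy=k; v,u=np.indices(d.shape)
    return np.stack([(u-cx)/f*d,(v-cy)/f*d,d],-1)@R.T+c
E
python3 - <<'E'
from h import *
for n in("scene","top"):
    p,d,k=grab(n,n); np.savez(n,p=p,d=d); print(n,k[1],k[0].round(2).tolist(),k[2:])
print(monitor.get_obs())
a=cv2.imread("pics/top.png")
cv2.imwrite("pics/top2.png",cv2.resize(a,(800,600),interpolation=cv2.INTER_CUBIC))
print(optics.camera_model("wrist"))
E
```

```text
pics
scene [1.28532875 0.21384593 0.72755412] [[-0.3, 0.68, -0.67], [0.95, 0.2, -0.22], [-0.01, -0.71, -0.71]] (np.float64(433.9416653689303), 251.65058708984407, 188.29047649194402)
top [ 0.5509972  -0.00304581  1.0125923 ] [[0.02, -1.0, 0.06], [-1.0, -0.02, -0.01], [0.01, -0.06, -1.0]] (np.float64(454.74610781810065), 251.5106159417906, 192.63673460992706)
{'clock': 0.1, 'joints': array([-1.3530765 ,  0.47773902,  0.02236747,  1.55630872, -0.01148792,
        1.1092875 , -0.08310447]), 'qvel': array([ 0.00113342, -0.0023954 ,  0.00050305, -0.00243002, -0.00104209,
       -0.00010655,  0.00033177]), 'tau': array([ 4.39950600e-03, -5.97758710e+01,  1.61422905e+00, -2.81956440e+01,
        1.29577535e-02,  4.97450194e-03, -1.65361109e-05]), 'tcp_pos': array([0.21592145, 0.63899733, 0.23042746]), 'orientation': array([-5.09516646e-01, -3.09987369e+00,  2.52787118e-03]), 'contact_force': array([ 0.42968083, -0.00969383,  0.40335984]), 'moment': array([-0.01233632,  0.0103404 ,  0.03477075]), 'gripper_force': 0.0, 'grip_width': 0.08536641643581634}
{'vertical_fov': 65.0820706971935, 'cx': 258.80115004160183, 'cy': 187.28220569246253, 'hand_eye': array([[-8.94453222e-04, -9.50331546e-01, -3.11238097e-01,
         7.94273854e-02],
       [ 9.99999588e-01, -8.01054664e-04, -4.27921060e-04,
        -7.76605857e-04],
       [ 1.57348153e-04, -3.11238351e-01,  9.50331870e-01,
        -1.42925267e-01],
       [ 0.00000000e+00,  0.00000000e+00,  0.00000000e+00,
         1.00000000e+00]])}
```

View pics/top2.png

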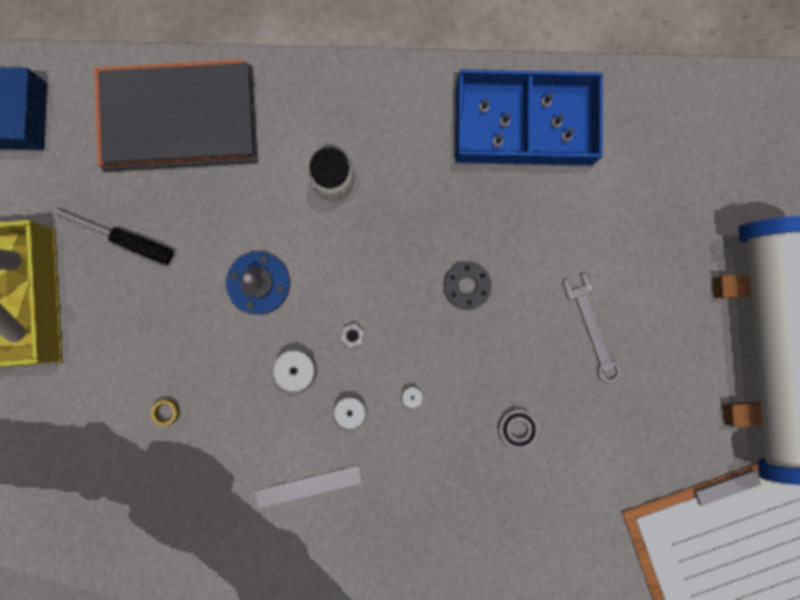

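View pics/scene.png

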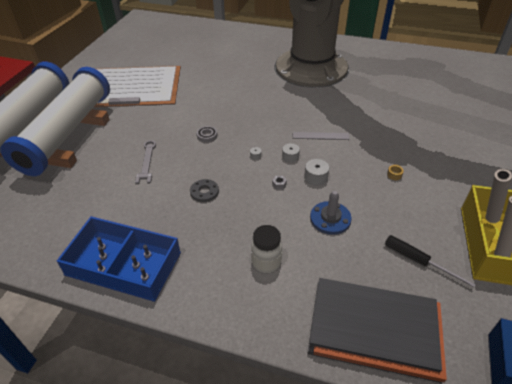

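The top view (800 px scale) shows the spindle at (257,282), the flange at (467,285), the bearing at (518,428) and the spacer at (164,412). The nut is at (352,335), the wrench at (595,325) and the jar at (330,165). There are three candidate caps: (294,371) large, (350,413) medium and (412,397) small. I'll measure all of them.

```bash
python3 - <<'E'
from h import *
m=optics.camera_model("top"); f=192/np.tan(np.radians(m["vertical_fov"])/2)
R=np.array(m["R"]).T; k=(R,-R@np.array(m["t"]),f,m["cx"],m["cy"])
z=np.load("top.npz"); p,d=z["p"],z["d"]; P=pts(k,d)
bench=np.median(P[200:300,120:350,2]); print("bench z",bench)
for n,u,v,h in [("flange",467,285,.012),("spacer",164,412,.02),("bearing",518,428,.014),("capL",294,371,.028),("capM",350,413,.028),("capS",412,397,.028),("nut",352,335,.016),("spindlebase",257,282,.012)]:
    u=int(u/1.5625);v=int(v/1.5625); w=26
    H=P[v-w:v+w,u-w:u+w,2]-bench
    msk=((H>.004)&(d[v-w:v+w,u-w:u+w]>0)).astype(np.uint8)
    cs,_=cv2.findContours(msk,cv2.RETR_EXTERNAL,cv2.CHAIN_APPROX_NONE)
    c=min(cs,key=lambda c:1e9 if len(c)<8 else np.hypot(*(np.array(cv2.minEnclosingCircle(c)[0])-w)))
    (a,b),rad=cv2.minEnclosingCircle(c); top=np.percentile(H[msk>0],90)
    x=ray(k,a+u-w,b+v-w,bench+h); ar=cv2.contourArea(c)+len(c)/2
    print(n,x.round(4),"diam mm",2000*(np.sqrt(ar/np.pi))*(k[1][2]-h)/f,"top",top, "maxH",H.max())
p=p[205:290,160:290]; cv2.imwrite("pics/caps.png",cv2.resize(p[:,:,::-1],None,fx=5,fy=5,interpolation=cv2.INTER_CUBIC))
E
```

```text
bench z -0.0007743274845901649
flange [ 0.6365 -0.1201  0.0112] diam mm 67.12772286181479 top 0.014201275257238244 maxH 1.0133666308033598
spacer [0.4541 0.2983 0.0192] diam mm 38.314631677386515 top 0.0207830435304605 maxH 1.0133666308033598
bearing [ 0.4356 -0.1917  0.0132] diam mm 56.82862591536045 top 0.015643969652386513 maxH 1.0133666308033598
capL [0.515  0.1204 0.0272] diam mm 59.34286518470543 top 0.03845627213323055 maxH 1.0133666308033598
capM [0.4581 0.0425 0.0272] diam mm 44.64941145515771 top 0.03024792619675043 maxH 1.0133666308033598
capS [ 0.4802 -0.0427  0.0272] diam mm 29.418905169452987 top 0.020856217088869644 maxH 1.0133666308033598
nut [0.5637 0.042  0.0152] diam mm 31.474664156816587 top 0.022525161284853157 maxH 1.0133666308033598
spindlebase [0.6355 0.1766 0.0112] diam mm 89.4155834346931 top 0.02458016440902718 maxH 1.0133666308033598
```

```bash
python3 - <<'E'
from h import *
p,d,k=grab("scene"); P=pts(k,d)
# post points in scene view
s=P[180:240,300:360].reshape(-1,3); q=s[(s[:,2]>.035)&(s[:,2]<.09)]; print(len(q),q.mean(0),q[:,2].max(),q.min(0),q.max(0))
E
```

```text
191 [0.64204753 0.17706288 0.06292811] 0.08840359178259216 [0.63076946 0.1666336  0.03505657] [0.64774865 0.186619   0.08840359]
```

View pics/caps.png

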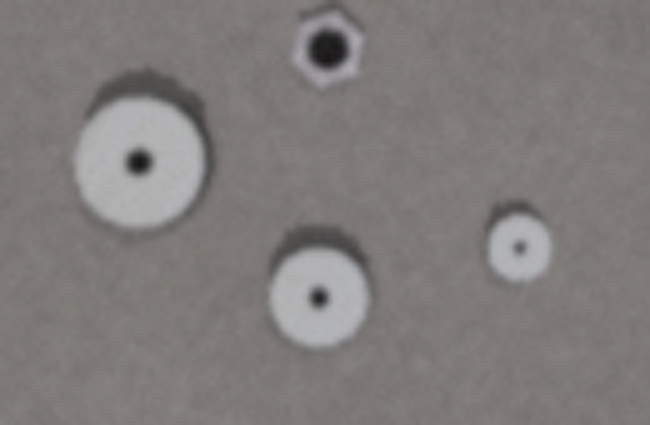

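The medium cap at (350,413) fits: it measures 44.6 mm across and about 29 mm high. The large one is 59 mm across and 38 mm high, and the small one 29 mm across and 21 mm high. I'm setting out for a close look over the spindle first, with the tool axes squared to the world.

```bash
python3 -m crank '[[[0,0,0],[0,0,-0.108]],[[0,0,0],[0,0,-0.108]],[[0,0,0],[0,0,-0.109]],[[-3,-3.3,0],[0,0,0]],[[-3,-3.3,0],[0,0,0]]]' 8.54 40
python3 -m crank '[[[-3,-3.3,0],[0,0,0]],[[-3,-3.3,0],[0,0,0]],[[-3,-3.3,0],[0,0,0]],[[-3,-3.3,0],[0,0,0]],[[-3,-3.3,0],[0,0,0]]]'
python3 -m crank '[[[-3,-3.3,0],[0,0,0]],[[-3,-3.3,0],[0,0,0]],[[-3,-3.3,0],[0,0,0]],[[-3,-3.3,0],[0,0,0]],[[-3,-3.3,0],[0,0,0]]]'
python3 -m crank '[[[-3,-3.3,0],[0,0,0]],[[-3,-3.3,0],[0,0,0]],[[0,0,3],[0,0,0]],[[0,0,0],[0,0,0]],[[0,0,0],[0,0,0]]]'
```

```text
clock: 0.65
tcp_pos: [0.2752, 0.5733, 0.2306]
orientation: [0.004, -3.141, 0.001]
contact_force: [1.0, -0.7, 0.5]
grip_width: 0.0854
gripper_force: 0.0
clock: 1.15
tcp_pos: [0.4268, 0.4067, 0.2312]
orientation: [-0.001, -3.141, 0.0]
contact_force: [0.3, 0.3, 0.0]
grip_width: 0.0854
gripper_force: 0.0
clock: 1.65
tcp_pos: [0.5766, 0.2416, 0.2311]
orientation: [-0.001, -3.141, 0.0]
contact_force: [0.8, 1.3, -0.5]
grip_width: 0.0852
gripper_force: 0.0
clock: 2.15
tcp_pos: [0.6345, 0.1782, 0.2007]
orientation: [0.001, -3.139, -0.0]
contact_force: [-0.0, -0.1, 0.4]
grip_width: 0.0855
gripper_force: 0.0
```

```bash
cat >> h.py <<'E'
def disk(k,d,lo,hi,near=None,rmax=.06):
    """circle of the points with heights lo..hi, close to 'near'"""
    P=pts(k,d); m=(d>0)&(P[...,2]>lo)&(P[...,2]<hi)
    if near is not None: m&=np.hypot(P[...,0]-near[0],P[...,1]-near[1])<rmax
    q=P[m]; (c,rad)=cv2.minEnclosingCircle(q[:,:2].astype(np.float32)); return np.array(c).round(4),round(rad*2,4),q[:,2].max().round(4),len(q)
E
python3 - <<'E'
from h import *
p,d,k=grab("wrist","w_sp")
s=(.6355,.1766)
print("post",disk(k,d,.060,.072,s,.03)); print("tip",disk(k,d,.080,.095,s,.03)); print("base",disk(k,d,.008,.016,s,.055)); print("shoulder",disk(k,d,.019,.025,s,.03))
hsv=cv2.cvtColor(p,cv2.COLOR_RGB2HSV); m=cv2.inRange(hsv,(100,100,40),(125,255,255))
c=max(cv2.findContours(m,cv2.RETR_EXTERNAL,cv2.CHAIN_APPROX_NONE)[0],key=cv2.contourArea)
x=np.array([ray(k,*q[0],.012)[:2] for q in c]); print("blue",cv2.minEnclosingCircle(x.astype(np.float32)))
P=pts(k,d); print("bench",np.median(P[(abs(P[...,2])<.006)&(d>0)][:,2]))
E
```

```text
post (array([0.6349, 0.1769]), 0.0201, np.float64(0.0718), 59)
tip (array([0.6365, 0.177 ]), 0.0145, np.float64(0.0859), 174)
base (array([0.635 , 0.1769]), 0.0899, np.float64(0.016), 3235)
shoulder (array([0.6351, 0.1769]), 0.0444, np.float64(0.025), 752)
blue ((0.6342153549194336, 0.17728689312934875), 0.044797006994485855)
bench 0.0004612178344058915
```

View pics/w_sp.png

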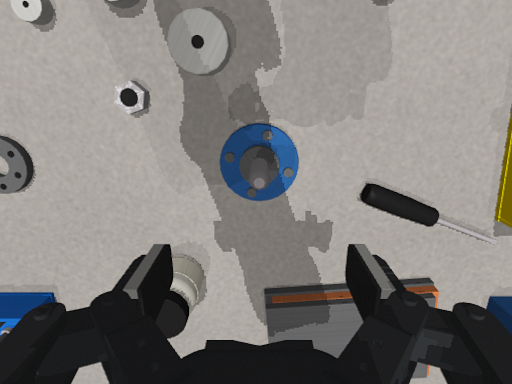

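The wrist view shows the blue base centred at (259,162). Base, shoulder and post agree on (0.635, 0.177), and their sizes match. Next is the flange.

```bash
python3 -m crank '[[[0,-4.25,0],[0,0,0]],[[0,-4.25,0],[0,0,0]],[[0,-4.25,0],[0,0,0]],[[0,-4.25,0],[0,0,0]],[[0,-4.25,0],[0,0,0]]]' 
python3 -m crank '[[[0,-4.25,0],[0,0,0]],[[0,-4.25,0],[0,0,0]],[[0,0,4],[0,0,0]],[[0,0,4],[0,0,0]],[[0,0,0],[0,0,0]]]'
python3 - <<'E'
from h import *
p,d,k=grab("wrist","w_fl"); print(monitor.get_obs()["tcp_pos"])
print("flange",disk(k,d,.005,.02,(.6365,-.12),.045)); print("top",disk(k,d,.009,.02,(.6365,-.12),.045))
# fingertip heights seen by the camera
P=pts(k,d); m=(d>0)&(P[...,2]>.05)&(P[...,2]<.3); q=P[m]; print("lowest finger pts",np.percentile(q[:,2],[0,1,5]))
E
```

```text
clock: 2.7
tcp_pos: [0.6359, -0.0351, 0.2031]
orientation: [-0.003, 3.139, 0.001]
contact_force: [1.4, 0.4, -0.1]
grip_width: 0.0855
gripper_force: 0.0
clock: 3.2
tcp_pos: [0.6323, -0.1181, 0.1175]
orientation: [0.002, -3.134, -0.003]
contact_force: [-1.4, 1.2, -0.9]
grip_width: 0.0853
gripper_force: 0.0
[ 0.63427313 -0.11843227  0.12041639]
flange (array([ 0.6371, -0.121 ]), 0.068, np.float64(0.0147), 3902)
top (array([ 0.6371, -0.1209]), 0.0681, np.float64(0.0147), 3796)
lowest finger pts [0.0505285  0.13686798 0.14871655]
```

```bash
python3 -m crank '[[[-0.3,-0.25,3],[0,0,0]],[[0,0,3],[0,0,0]],[[0,0,0],[0,0,0]],[[0,0,0],[0,0,0]],[[0,0,0],[0,0,0]]]' 7.6
python3 - <<'E'
from h import *
p,d,k=grab("wrist","w_fl2"); o=monitor.get_obs();print(o["tcp_pos"],o["grip_width"])
print("flange",disk(k,d,.005,.02,(.6365,-.12),.04))
P=pts(k,d)
for s,rows in (("L",slice(100,200)),("R",slice(320,420))):
    q=P[230:330,rows].reshape(-1,3); q=q[(q[:,2]>.045)]; i=q[:,2]<np.percentile(q[:,2],8); print(s,np.percentile(q[:,2],[0,1,5,10]),q[i].mean(0))
E
```

```text
clock: 3.75
tcp_pos: [0.6405, -0.1227, 0.0644]
orientation: [0.0, 3.137, -0.001]
contact_force: [0.5, -0.3, -0.1]
grip_width: 0.076
gripper_force: 0.0
[ 0.64026718 -0.12280542  0.06407609] 0.07633817773158505
flange (array([ 0.637 , -0.1206]), 0.0681, np.float64(0.0147), 6083)
L [0.07404053 0.07720406 0.08241361 0.08708464] [ 0.63695845 -0.16359112  0.08099856]
R [0.0737261  0.07694685 0.08257246 0.08712867] [ 0.63698005 -0.08393084  0.08097618]
```

View pics/w_fl2.png

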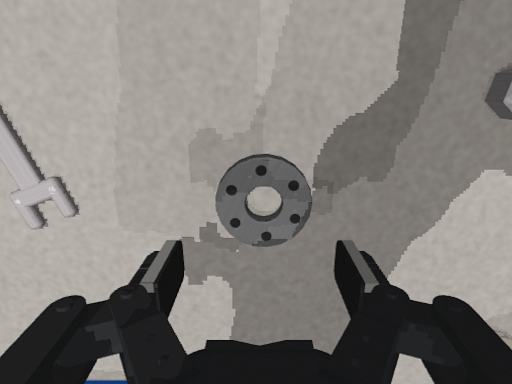

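Flange at (263,200), between and ahead of the fingers. The tips sit 10 mm behind the TCP at this opening. I'm descending and gripping.

```bash
python3 -m crank '[[[0.3,0.2,2.5],[0,0,0]],[[0,0,2.5],[0,0,0]],[[0,0,1.4],[0,0,0]],[[0,0,0.4],[0,0,0]],[[0,0,0],[0,0,0]]]' 
python3 -m crank '[[[0,0,0],[0,0,0]],[[0,0,0],[0,0,0]],[[0,0,0],[0,0,0]],[[0,0,0],[0,0,0]],[[0,0,0],[0,0,0]]]' 6.2 50
```

```text
clock: 4.3
tcp_pos: [0.6358, -0.121, -0.0063]
orientation: [0.001, 3.141, -0.0]
contact_force: [0.6, 0.0, 0.0]
grip_width: 0.076
gripper_force: 0.0
clock: 4.8
tcp_pos: [0.6364, -0.1209, -0.0047]
orientation: [0.001, 3.139, -0.0]
contact_force: [-2.5, 0.0, 5.0]
grip_width: 0.066
gripper_force: 54.5
```

```bash
python3 -m crank '[[[0,0,-2],[0,0,0]],[[0,0,-3],[0,0,0]],[[0,0,-4],[0,0,0]],[[0,0,-3],[0,0,0]],[[0,3,0],[0,0,0]]]' 
python3 -m crank '[[[0,4,0],[0,0,0]],[[0,4,0],[0,0,0]],[[0,4,0],[0,0,0]],[[0,4,0],[0,0,0]],[[0,4,0],[0,0,0]]]' 
python3 -m crank '[[[0,4,0],[0,0,0]],[[0,2.8,0],[0,0,0]],[[0,0,0],[0,0,0]],[[0,0,0],[0,0,0]]]'
python3 - <<'E'
from h import *
p,d,k=grab("wrist","w_fl3"); o=monitor.get_obs();print(o["tcp_pos"],o["grip_width"])
P=pts(k,d); m=(d>0)&(P[...,2]>.1)&(P[...,2]<.15);m[:,:150]=0;m[:,370:]=0; q=P[m]; print(q.min(0),q.max(0),len(q))
print(disk(k,d,.118,.145,(.636,.177),.036))
E
```

```text
clock: 5.3
tcp_pos: [0.6386, -0.0976, 0.1198]
orientation: [0.014, 3.131, -0.007]
contact_force: [1.0, -0.4, -2.7]
grip_width: 0.0656
gripper_force: 57.2
clock: 5.8
tcp_pos: [0.6356, 0.1107, 0.1143]
orientation: [0.002, 3.141, 0.0]
contact_force: [0.7, 0.2, -2.4]
grip_width: 0.0658
gripper_force: 57.1
clock: 6.2
tcp_pos: [0.6356, 0.1779, 0.1138]
orientation: [-0.001, 3.141, 0.0]
contact_force: [0.8, -0.5, -2.8]
grip_width: 0.0657
gripper_force: 57.2
[0.63583076 0.17615005 0.11377215] 0.06561625487431917
[0.60231313 0.1302954  0.11931529] [0.67002469 0.22362767 0.14999   ] 15059
(array([0.6347, 0.177 ]), 0.0714, np.float64(0.145), 13504)
```

View pics/w_fl3.png

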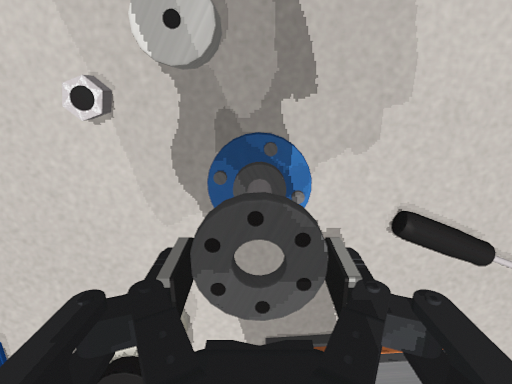

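The flange is held level, with its bore at (259,257). It is about 1 mm off the axis, so I nudge it and lower.

```bash
python3 -m crank '[[[0.1,0,2],[0,0,0]],[[0,0,2],[0,0,0]],[[0,0,0],[0,0,0]]]'
python3 -m crank '[[[0,0,2],[0,0,0]],[[0,0,2],[0,0,0]],[[0,0,0.7],[0,0,0]],[[0,0,0.5],[0,0,0]],[[0,0,0],[0,0,0]]]'
```

```text
clock: 6.55
tcp_pos: [0.6332, 0.1746, 0.0711]
orientation: [-0.005, -3.138, 0.003]
contact_force: [-0.4, 0.3, -2.4]
grip_width: 0.0659
gripper_force: 57.1
clock: 7.05
tcp_pos: [0.635, 0.1766, 0.0217]
orientation: [0.003, 3.141, -0.0]
contact_force: [0.6, 0.6, -2.5]
grip_width: 0.0659
gripper_force: 57.1
```

```bash
python3 -m crank '[[[0,0,0.4],[0,0,0]],[[0,0,0],[0,0,0]]]'
python3 -m crank '[[[0,0,0],[0,0,0]],[[0,0,0],[0,0,0]],[[0,0,0],[0,0,0]],[[0,0,-1],[0,0,0]],[[0,0,-3],[0,0,0]]]' 8.2
python3 -m crank '[[[0,0,-4],[0,0,0]],[[0,0,-4],[0,0,0]],[[0,0,-4],[0,0,0]],[[0,0,-2],[0,0,0]],[[0,0,0],[0,0,0]]]' 8.54
python3 - <<'E'
from h import *
p,d,k=grab("wrist","w_fl4"); o=monitor.get_obs();print(o["tcp_pos"],o["grip_width"])
print(disk(k,d,.028,.042,(.635,.177),.045))
P=pts(k,d); m=(d>0)&(P[...,2]>.028)&(P[...,2]<.042)&(np.hypot(P[...,0]-.635,P[...,1]-.177)<.04); q=P[m]; print(np.linalg.lstsq(np.c_[q[:,:2]-[.635,.177],np.ones(len(q))],q[:,2],rcond=None)[0])
E
```

```text
clock: 7.25
tcp_pos: [0.6349, 0.1772, 0.0177]
orientation: [0.001, 3.141, 0.0]
contact_force: [0.7, -0.1, -2.3]
grip_width: 0.0657
gripper_force: 57.1
clock: 7.75
tcp_pos: [0.6326, 0.1766, 0.0557]
orientation: [-0.001, -3.137, 0.003]
contact_force: [1.0, 0.4, -0.8]
grip_width: 0.0821
gripper_force: 0.0
clock: 8.25
tcp_pos: [0.637, 0.1777, 0.2025]
orientation: [0.002, 3.134, 0.005]
contact_force: [-0.1, 0.2, 0.8]
grip_width: 0.0855
gripper_force: 0.0
[0.63571854 0.17740231 0.19992224] 0.08532000756955882
(array([0.6356, 0.1759]), 0.068, np.float64(0.0419), 2512)
[ 0.00425405 -0.00041933  0.03435772]
```

The flange is seated flat, with its top at 34 mm. Next is the spacer.

```bash
python3 -m crank '[[[3.6,2.4,0],[0,0,0]],[[3.6,2.4,0],[0,0,0]],[[3.6,2.4,0],[0,0,0]],[[3.6,2.4,0],[0,0,0]],[[3.6,2.4,0],[0,0,0]]]' 5.2
python3 -m crank '[[[0,0,4],[0,0,0]],[[0,0,4],[0,0,0]],[[0,0,2],[0,0,0]],[[0,0,0],[0,0,0]],[[0,0,0],[0,0,0]]]'
python3 - <<'E'
from h import *
p,d,k=grab("wrist","w_sc"); o=monitor.get_obs();print(o["tcp_pos"],o["grip_width"])
print(disk(k,d,.015,.024,(.454,.298),.03))
P=pts(k,d); m=(P[...,2]>.08)&(P[...,2]<.2)&(d>0); m[330:]=0
for h in (0,1):
    q=P[:,256*h:256*h+256][m[:,256*h:256*h+256]]; print(np.percentile(q[:,2],[0,1,5]),q[q[:,2]<.1].mean(0))
E
```

```text
clock: 8.8
tcp_pos: [0.4524, 0.2975, 0.1961]
orientation: [-0.001, -3.14, 0.002]
contact_force: [0.7, 1.1, -0.5]
grip_width: 0.0521
gripper_force: 0.0
clock: 9.3
tcp_pos: [0.4545, 0.297, 0.097]
orientation: [-0.002, -3.14, 0.002]
contact_force: [0.5, -0.2, -0.1]
grip_width: 0.0517
gripper_force: 0.0
[0.45517104 0.2974379  0.09789391] 0.05203564641787471
(array([0.451 , 0.2999]), 0.0361, np.float64(0.0224), 850)
[0.10038089 0.10565703 0.11358489] [nan nan nan]
[0.10062049 0.10568455 0.11354823] [nan nan nan]<stdin>:6: RuntimeWarning: Mean of empty slice.
  ret = um.true_divide(
```

View pics/w_sc.png

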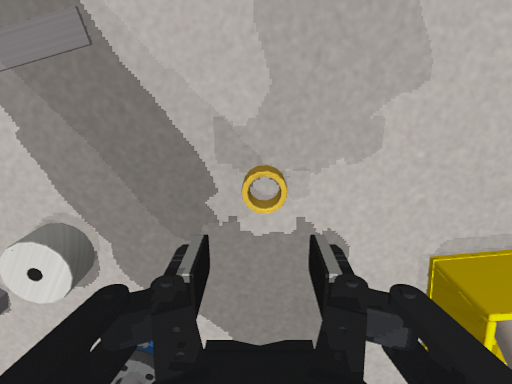

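The spacer is at (265,190), 36.1 mm across and 20–22 mm high. I descend and grip.

```bash
python3 -m crank '[[[0.4,0.25,3.5],[0,0,0]],[[0,0,3],[0,0,0]],[[0,0,2],[0,0,0]],[[0,0,0.6],[0,0,0]],[[0,0,0],[0,0,0]]]' 
python3 -m crank '[[[0,0,0],[0,0,0]],[[0,0,0],[0,0,0]],[[0,0,0],[0,0,0]],[[0,0,0],[0,0,0]],[[0,0,0],[0,0,0]]]' 3 40
python3 -m crank '[[[0,0,-2],[0,0,0]],[[0,0,-3],[0,0,0]],[[0,0,-4],[0,0,0]],[[0,0,-4],[0,0,0]],[[0,0,0],[0,0,0]]]' 
python3 - <<'E'
from h import *
p,d,k=grab("wrist","w_sc2"); o=monitor.get_obs();print(o["tcp_pos"],o["grip_width"])
z=o["tcp_pos"][2]; print(disk(k,d,z+.008,z+.018,o["tcp_pos"],.0178))
hsv=cv2.cvtColor(p,cv2.COLOR_RGB2HSV); m=cv2.inRange(hsv,(18,120,60),(30,255,255)); m[:,400:]=0
P=pts(k,d); g=(m>0)&(d>0)&(P[...,2]>.08); q=P[g]; print("brass",q.min(0),q.max(0),len(q)); t=q[q[:,2]>q[:,2].max()-.004]; print("top",(t.min(0)+t.max(0))/2,t.max(0)-t.min(0))
E
```

```text
clock: 9.85
tcp_pos: [0.4512, 0.3, 0.0068]
orientation: [0.002, 3.141, 0.0]
contact_force: [0.6, -0.3, 0.5]
grip_width: 0.0522
gripper_force: 0.0
clock: 10.35
tcp_pos: [0.4519, 0.3005, 0.0082]
orientation: [0.002, 3.139, 0.003]
contact_force: [-0.2, -1.0, 7.5]
grip_width: 0.0345
gripper_force: 39.6
clock: 10.85
tcp_pos: [0.4541, 0.3022, 0.1426]
orientation: [0.002, 3.133, 0.012]
contact_force: [1.5, 0.1, -0.2]
grip_width: 0.0345
gripper_force: 40.1
[0.45273432 0.30127512 0.13998511] 0.03445544481818725
(array([0.4527, 0.3012]), 0.0357, np.float64(0.1579), 2303)
brass [0.43509198 0.28377708 0.13446706] [0.47068277 0.35112324 0.21275667] 3424
top [0.4460981  0.34368134 0.2113691 ] [0.00117614 0.00062511 0.00277514]
```

```bash
python3 -m crank '[[[-3.65,-2.48,0],[0,0,0]],[[-3.65,-2.48,0],[0,0,0]],[[-3.65,-2.48,0],[0,0,0]],[[-3.65,-2.48,0],[0,0,0]],[[-3.65,-2.48,0],[0,0,0]]]'
python3 -m crank '[[[0,0,1],[0,0,0]],[[0,0,0],[0,0,0]],[[0,0,0],[0,0,0]]]'
python3 - <<'E'
from h import *
p,d,k=grab("wrist","w_sc3"); o=monitor.get_obs();print(o["tcp_pos"],o["grip_width"])
z=o["tcp_pos"][2]; print(disk(k,d,z+.008,z+.018,o["tcp_pos"],.0178))
E
```

```text
clock: 11.4
tcp_pos: [0.6337, 0.1743, 0.1352]
orientation: [-0.001, -3.14, 0.001]
contact_force: [0.2, 0.6, -0.4]
grip_width: 0.0345
gripper_force: 40.1
clock: 11.7
tcp_pos: [0.6314, 0.1767, 0.1251]
orientation: [0.001, -3.139, -0.0]
contact_force: [-0.1, -0.3, -0.7]
grip_width: 0.0344
gripper_force: 40.1
[0.63162981 0.17719539 0.12573564] 0.03450017005886463
(array([0.6317, 0.1772]), 0.0357, np.float64(0.1436), 1653)
```

View pics/w_sc3.png

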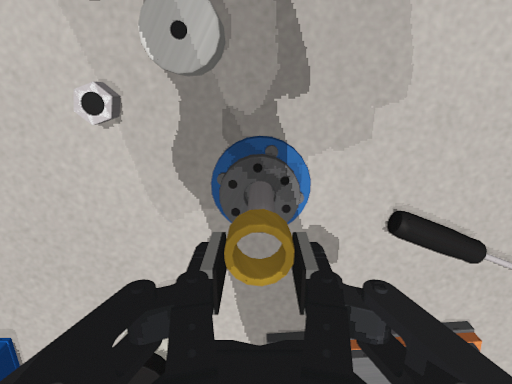

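The spacer is level in the fingers at (259,245). The TCP is 3.4 mm short in x, so I correct that and lower.

```bash
python3 -m crank '[[[-0.33,0,1],[0,0,0]],[[0,0,1],[0,0,0]],[[0,0,1.5],[0,0,0]],[[0,0,0],[0,0,0]],[[0,0,0],[0,0,0]]]'
python3 -m crank '[[[0,0,2],[0,0,0]],[[0,0,1.5],[0,0,0]],[[0,0,0.5],[0,0,0]],[[0,0,0],[0,0,0]],[[0,0,0],[0,0,0]]]'
```

```text
clock: 12.25
tcp_pos: [0.6359, 0.1755, 0.0904]
orientation: [-0.001, -3.14, 0.001]
contact_force: [0.6, -0.2, -1.4]
grip_width: 0.0346
gripper_force: 40.1
clock: 12.75
tcp_pos: [0.6369, 0.1756, 0.0517]
orientation: [0.002, 3.141, 0.0]
contact_force: [-0.1, -0.2, -0.1]
grip_width: 0.0345
gripper_force: 40.1
```

```bash
python3 -m crank '[[[0.15,0.1,0.5],[0,0,0]],[[0,0,0.3],[0,0,0]],[[0,0,0],[0,0,0]]]'
python3 -m crank '[[[0,0,0.3],[0,0,0]],[[0,0,0],[0,0,0]]]'
```

```text
clock: 13.05
tcp_pos: [0.6346, 0.1767, 0.0429]
orientation: [-0.001, -3.141, 0.0]
contact_force: [0.3, 0.4, -0.6]
grip_width: 0.0345
gripper_force: 40.1
clock: 13.25
tcp_pos: [0.6351, 0.1768, 0.0421]
orientation: [0.002, 3.142, 0.001]
contact_force: [-6.0, -1.1, 12.6]
grip_width: 0.0344
gripper_force: 41.3
```

Contact came at TCP 0.042, as predicted for seated. I release, rise and check.

```bash
python3 -m crank '[[[0,0,-0.1],[0,0,0]],[[0,0,0],[0,0,0]],[[0,0,0],[0,0,0]],[[0,0,-1],[0,0,0]],[[0,0,-3],[0,0,0]]]' 5.4
python3 -m crank '[[[0,0,-4],[0,0,0]],[[0,0,-4],[0,0,0]],[[0,0,-3.8],[0,0,0]],[[0,0,0],[0,0,0]],[[0,0,0],[0,0,0]]]' 8.54
python3 - <<'E'
from h import *
p,d,k=grab("wrist","w_sc4"); o=monitor.get_obs();print(o["tcp_pos"],o["grip_width"])
print(disk(k,d,.048,.060,(.635,.177),.021))
P=pts(k,d); R=np.hypot(P[...,0]-.635,P[...,1]-.177)
for lo,hi,a,b in((.048,.06,.0125,.02),(.028,.04,.02,.034)):
    q=P[(d>0)&(P[...,2]>lo)&(P[...,2]<hi)&(R<b)&(R>a)]; print(len(q),np.linalg.lstsq(np.c_[q[:,:2]-[.635,.177],np.ones(len(q))],q[:,2],rcond=None)[0])
E
```

```text
clock: 13.75
tcp_pos: [0.6327, 0.1761, 0.0792]
orientation: [-0.001, -3.136, 0.003]
contact_force: [-0.1, 0.3, -1.2]
grip_width: 0.0536
gripper_force: 0.0
clock: 14.25
tcp_pos: [0.6355, 0.1768, 0.2009]
orientation: [0.001, 3.139, 0.002]
contact_force: [-0.9, 0.0, -0.6]
grip_width: 0.0857
gripper_force: 0.0
[0.63459684 0.17659612 0.199244  ] 0.0854323870861552
(array([0.6343, 0.1756]), 0.0358, np.float64(0.06), 450)
379 [0.02810537 0.00793486 0.05409719]
1847 [ 0.00427606 -0.00232969  0.0343578 ]
```

The spacer is seated, with its top at 54 mm. Next is the bearing.

```bash
python3 -m crank '[[[2,-3.68,0],[0,0,0]],[[2,-3.68,0],[0,0,0]],[[2,-3.68,0],[0,0,0]],[[2,-3.68,0],[0,0,0]],[[2,-3.68,0],[0,0,0]]]' 7
python3 -m crank '[[[2,-3.68,0],[0,0,0]],[[2,-3.68,0],[0,0,0]],[[2,-3.68,0],[0,0,0]],[[2,-3.68,0],[0,0,0]],[[2,-3.68,0],[0,0,0]]]'
python3 -m crank '[[[0,0,4],[0,0,0]],[[0,0,4],[0,0,0]],[[0,0,2],[0,0,0]],[[0,0,0],[0,0,0]],[[0,0,0],[0,0,0]]]'
python3 - <<'E'
from h import *
p,d,k=grab("wrist","w_be"); o=monitor.get_obs();print(o["tcp_pos"],o["grip_width"])
print(disk(k,d,.008,.02,(.4356,-.1917),.04))
P=pts(k,d); q=P[230:330,100:400].reshape(-1,3); q=q[q[:,2]>.08]; print(np.percentile(q[:,2],[0,1]))
E
```

```text
clock: 14.8
tcp_pos: [0.5327, -0.0087, 0.1977]
orientation: [-0.001, -3.138, 0.001]
contact_force: [0.7, 0.2, 0.3]
grip_width: 0.0699
gripper_force: 0.0
clock: 15.3
tcp_pos: [0.4326, -0.1921, 0.198]
orientation: [-0.001, -3.139, -0.001]
contact_force: [1.3, -0.4, -0.7]
grip_width: 0.0696
gripper_force: 0.0
clock: 15.8
tcp_pos: [0.434, -0.1911, 0.0988]
orientation: [-0.002, -3.139, -0.0]
contact_force: [-0.3, -0.5, 0.5]
grip_width: 0.0703
gripper_force: 0.0
[ 0.43485291 -0.19130261  0.09969498] 0.07010138690895171
(array([ 0.4361, -0.1947]), 0.0563, np.float64(0.0168), 2889)
[0.10550202 0.10979673]
```

View pics/w_be.png

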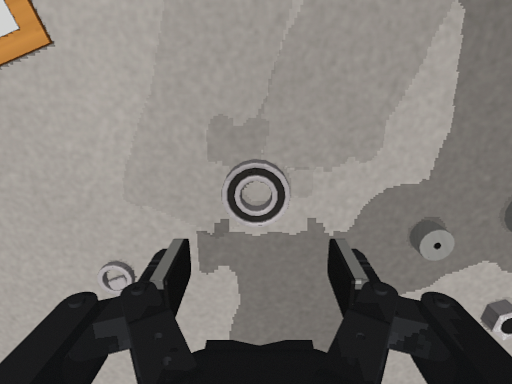

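The bearing is at (256,192), 56.3 mm across. I descend and grip.

```bash
python3 -m crank '[[[-0.1,-0.32,3.5],[0,0,0]],[[0,0,3],[0,0,0]],[[0,0,2.5],[0,0,0]],[[0,0,0.7],[0,0,0]],[[0,0,0],[0,0,0]]]' 
python3 -m crank '[[[0,0,0],[0,0,0]],[[0,0,0],[0,0,0]],[[0,0,0],[0,0,0]],[[0,0,0],[0,0,0]],[[0,0,0],[0,0,0]]]' 5 50
python3 -m crank '[[[0,0,-2],[0,0,0]],[[0,0,-3],[0,0,0]],[[0,0,-4],[0,0,0]],[[0,0,-3],[0,0,0]],[[0,0,0],[0,0,0]]]' 
```

```text
clock: 16.35
tcp_pos: [0.4359, -0.1944, 0.0026]
orientation: [-0.001, -3.142, -0.0]
contact_force: [0.1, -0.0, 0.4]
grip_width: 0.0698
gripper_force: 0.0
clock: 16.85
tcp_pos: [0.4368, -0.1947, 0.0044]
orientation: [0.001, 3.139, -0.001]
contact_force: [-1.6, 0.3, 10.2]
grip_width: 0.0534
gripper_force: 50.6
clock: 17.35
tcp_pos: [0.4387, -0.1955, 0.1273]
orientation: [0.002, 3.132, -0.003]
contact_force: [-0.0, -0.2, -1.6]
grip_width: 0.0528
gripper_force: 53.0
```

```bash
python3 -m crank '[[[-2,3.72,0],[0,0,0]],[[-2,3.72,0],[0,0,0]],[[-2,3.72,0],[0,0,0]],[[-2,3.72,0],[0,0,0]],[[-2,3.72,0],[0,0,0]]]'
python3 -m crank '[[[-2,3.72,0],[0,0,0]],[[-2,3.72,0],[0,0,0]],[[-2,3.72,0],[0,0,0]],[[-2,3.72,0],[0,0,0]],[[-2,3.72,0],[0,0,0]]]'
python3 -m crank '[[[0,0,0],[0,0,0]],[[0,0,0],[0,0,0]],[[0,0,0],[0,0,0]]]'
python3 - <<'E'
from h import *
p,d,k=grab("wrist","w_be2"); o=monitor.get_obs();t=o["tcp_pos"];print(t,o["grip_width"])
P=pts(k,d); g=(d>0)&(P[...,2]>t[2]-.008)&(P[...,2]<t[2]+.02)&(abs(P[...,1]-t[1])<.025)&(abs(P[...,0]-t[0])<.035); q=P[g]; print("part x",q[:,0].min(),q[:,0].max(),"z",q[:,2].min(),q[:,2].max())
s=q[q[:,2]>np.percentile(q[:,2],60)-.004]; print(np.linalg.lstsq(np.c_[s[:,:2]-t[:2],np.ones(len(s))],s[:,2],rcond=None)[0])
E
```

```text
clock: 17.85
tcp_pos: [0.5361, -0.0068, 0.1225]
orientation: [0.001, 3.141, 0.0]
contact_force: [0.0, -0.5, -1.3]
grip_width: 0.053
gripper_force: 53.0
clock: 18.35
tcp_pos: [0.6361, 0.1791, 0.1222]
orientation: [-0.001, -3.141, 0.0]
contact_force: [0.2, -0.8, -2.1]
grip_width: 0.0535
gripper_force: 53.0
clock: 18.65
tcp_pos: [0.6354, 0.1759, 0.122]
orientation: [-0.003, -3.141, 0.002]
contact_force: [1.1, -0.1, -2.1]
grip_width: 0.0533
gripper_force: 53.0
[0.63546432 0.17559458 0.12220533] 0.053097784591022226
part x 0.6064054578289643 0.662760204805221 z 0.11763752057697754 0.13379341280089652
[0.00077464 0.00052558 0.13101427]
```

View pics/w_be2.png

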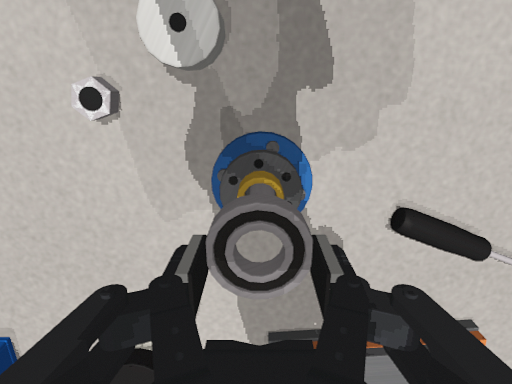

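The bearing is level at (259,248) and centred in x. It needs +1.3 mm in y. I lower it.

```bash
python3 -m crank '[[[0,0.13,1.5],[0,0,0]],[[0,0,1.5],[0,0,0]],[[0,0,1.5],[0,0,0]],[[0,0,0.7],[0,0,0]],[[0,0,0],[0,0,0]]]'
python3 -m crank '[[[0,0,0.5],[0,0,0]],[[0,0,0.3],[0,0,0]],[[0,0,0],[0,0,0]]]'
python3 -m crank '[[[0,0,0.3],[0,0,0]],[[0,0,0],[0,0,0]]]'
```

```text
clock: 19.2
tcp_pos: [0.6347, 0.1783, 0.0681]
orientation: [-0.001, -3.138, 0.002]
contact_force: [-0.2, 0.1, -1.8]
grip_width: 0.053
gripper_force: 53.0
clock: 19.5
tcp_pos: [0.6359, 0.1788, 0.0622]
orientation: [-0.001, -3.142, -0.0]
contact_force: [0.7, -0.2, -1.3]
grip_width: 0.0532
gripper_force: 53.0
clock: 19.7
tcp_pos: [0.6359, 0.1788, 0.0592]
orientation: [-0.001, -3.142, -0.0]
contact_force: [0.5, 0.2, -2.3]
grip_width: 0.0531
gripper_force: 53.0
```

```bash
python3 -m crank '[[[0,-0.15,0.15],[0,0,0]],[[0,0,0],[0,0,0]]]'
python3 -m crank '[[[0,0,0],[0,0,0]],[[0,0,0],[0,0,0]],[[0,0,0],[0,0,0]],[[0,0,-1],[0,0,0]],[[0,0,-3],[0,0,0]]]' 7.2
python3 -m crank '[[[0,0,-4],[0,0,0]],[[0,0,-4],[0,0,0]],[[0,0,-2.4],[0,0,0]],[[0,0,0],[0,0,0]],[[0,0,0],[0,0,0]]]' 8.54
python3 - <<'E'
from h import *
p,d,k=grab("wrist","w_be3"); o=monitor.get_obs();print(o["tcp_pos"],o["grip_width"])
print(disk(k,d,.063,.073,(.635,.177),.031))
P=pts(k,d); R=np.hypot(P[...,0]-.635,P[...,1]-.177)
for lo,hi,a,b in((.06,.076,.014,.028),):
    q=P[(d>0)&(P[...,2]>lo)&(P[...,2]<hi)&(R<b)&(R>a)]; print(len(q),np.linalg.lstsq(np.c_[q[:,:2]-[.635,.177],np.ones(len(q))],q[:,2],rcond=None)[0])
E
```

```text
clock: 19.9
tcp_pos: [0.6362, 0.1783, 0.0586]
orientation: [0.001, 3.141, 0.002]
contact_force: [-1.6, 1.5, 4.2]
grip_width: 0.0531
gripper_force: 53.6
clock: 20.4
tcp_pos: [0.6339, 0.1766, 0.0959]
orientation: [-0.001, -3.136, 0.003]
contact_force: [0.0, -0.1, 0.6]
grip_width: 0.0722
gripper_force: 0.0
clock: 20.9
tcp_pos: [0.6361, 0.1772, 0.2026]
orientation: [0.002, 3.14, 0.001]
contact_force: [0.9, 1.0, -0.8]
grip_width: 0.0856
gripper_force: 0.0
[0.63539049 0.17709966 0.20134324] 0.0854712338680112
(array([0.6354, 0.1769]), 0.056, np.float64(0.0729), 2090)
1914 [0.01094533 0.00017409 0.06773147]
```

The bearing is seated flat, with its top at 68 mm. Last is the medium cap.

```bash
python3 -m crank '[[[3.55,-2.69,0],[0,0,0]],[[3.55,-2.69,0],[0,0,0]],[[3.55,-2.69,0],[0,0,0]],[[3.55,-2.69,0],[0,0,0]],[[3.55,-2.69,0],[0,0,0]]]' 6
python3 -m crank '[[[0,0,4],[0,0,0]],[[0,0,4],[0,0,0]],[[0,0,2],[0,0,0]],[[0,0,0],[0,0,0]],[[0,0,0],[0,0,0]]]'
python3 - <<'E'
from h import *
p,d,k=grab("wrist","w_ca"); o=monitor.get_obs();print(o["tcp_pos"],o["grip_width"])
print(disk(k,d,.022,.034,(.458,.0425),.035))
E
```

```text
clock: 21.45
tcp_pos: [0.4557, 0.0417, 0.2003]
orientation: [-0.001, -3.139, 0.002]
contact_force: [0.4, -0.3, 0.6]
grip_width: 0.0597
gripper_force: 0.0
clock: 21.95
tcp_pos: [0.4578, 0.0427, 0.1014]
orientation: [-0.002, -3.14, 0.001]
contact_force: [0.1, -0.5, 0.4]
grip_width: 0.0599
gripper_force: 0.0
[0.45860326 0.04285792 0.10215628] 0.059827211249505435
(array([0.4561, 0.0421]), 0.0446, np.float64(0.0304), 2429)
```

View pics/w_ca.png

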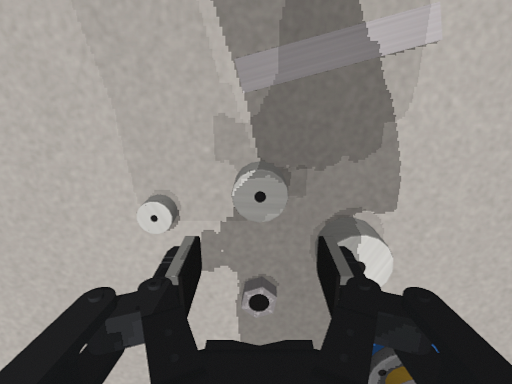

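The cap is at (260,195), 44.6 mm across. I descend and grip.

```bash
python3 -m crank '[[[0.25,-0.08,3.5],[0,0,0]],[[0,0,3],[0,0,0]],[[0,0,2],[0,0,0]],[[0,0,0.7],[0,0,0]],[[0,0,0],[0,0,0]]]' 
python3 -m crank '[[[0,0,0],[0,0,0]],[[0,0,0],[0,0,0]],[[0,0,0],[0,0,0]],[[0,0,0],[0,0,0]],[[0,0,0],[0,0,0]]]' 3.8 50
python3 -m crank '[[[0,0,-2],[0,0,0]],[[0,0,-3],[0,0,0]],[[0,0,-4],[0,0,0]],[[0,0,-4],[0,0,0]],[[0,0,0],[0,0,0]]]' 
```

```text
clock: 22.5
tcp_pos: [0.4562, 0.0422, 0.01]
orientation: [0.001, 3.142, 0.0]
contact_force: [0.1, -0.7, 0.4]
grip_width: 0.06
gripper_force: 0.0
clock: 23.0
tcp_pos: [0.457, 0.0423, 0.0114]
orientation: [0.001, 3.139, 0.001]
contact_force: [-0.7, -0.2, 5.3]
grip_width: 0.0426
gripper_force: 50.0
clock: 23.5
tcp_pos: [0.4596, 0.0427, 0.1454]
orientation: [0.002, 3.131, 0.006]
contact_force: [0.8, -0.0, -0.8]
grip_width: 0.0422
gripper_force: 51.4
```

```bash
python3 -m crank '[[[-3.57,2.7,0],[0,0,0]],[[-3.57,2.7,0],[0,0,0]],[[-3.57,2.7,0],[0,0,0]],[[-3.57,2.7,0],[0,0,0]],[[-3.57,2.7,0],[0,0,0]]]'
python3 -m crank '[[[0,0,0],[0,0,0]],[[0,0,0],[0,0,0]],[[0,0,0],[0,0,0]]]'
python3 - <<'E'
from h import *
p,d,k=grab("wrist","w_ca2"); o=monitor.get_obs();t=o["tcp_pos"];print(t,o["grip_width"])
P=pts(k,d); g=(d>0)&(P[...,2]>t[2]-.015)&(P[...,2]<t[2]+.03)&(abs(P[...,1]-t[1])<.02)&(abs(P[...,0]-t[0])<.035); q=P[g]; print("part x",q[:,0].min(),q[:,0].max(),"z",q[:,2].min(),q[:,2].max())
s=q[(q[:,2]>t[2]+.012)]; print(len(s),np.linalg.lstsq(np.c_[s[:,:2]-t[:2],np.ones(len(s))],s[:,2],rcond=None)[0])
E
```

```text
clock: 24.0
tcp_pos: [0.6355, 0.1782, 0.1399]
orientation: [0.001, 3.141, 0.0]
contact_force: [0.6, 0.0, 0.4]
grip_width: 0.0421
gripper_force: 51.3
clock: 24.3
tcp_pos: [0.6335, 0.1758, 0.1395]
orientation: [-0.003, -3.14, 0.001]
contact_force: [-1.0, -0.4, -0.3]
grip_width: 0.042
gripper_force: 51.3
[0.63355099 0.17560898 0.13978345] 0.04212638336694427
part x 0.6100911237403416 0.6547354581776009 z 0.1286686829947109 0.1674056023062631
5612 [ 0.01470782 -0.00273193  0.15624902]
```

View pics/w_ca2.png

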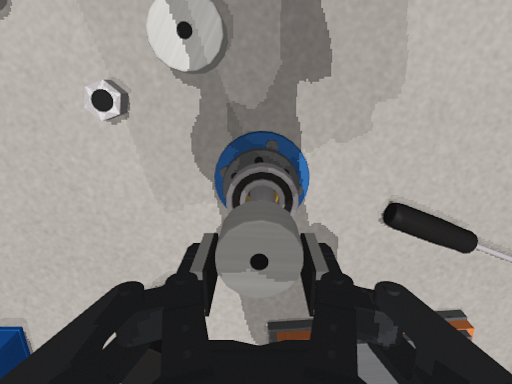

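The cap is level at (259,250). It needs +2.6 mm in x and +1.4 mm in y.

```bash
python3 -m crank '[[[-0.25,0.14,1],[0,0,0]],[[0,0,1.3],[0,0,0]],[[0,0,1],[0,0,0]],[[0,0,0],[0,0,0]],[[0,0,0],[0,0,0]]]'
```

```text
clock: 24.85
tcp_pos: [0.6366, 0.1781, 0.1061]
orientation: [-0.001, -3.14, 0.001]
contact_force: [-0.0, -0.3, -1.8]
grip_width: 0.0424
gripper_force: 51.3
```

```bash
python3 -m crank '[[[0,-0.1,1],[0,0,0]],[[0,0,0.8],[0,0,0]],[[0,0,0.4],[0,0,0]],[[0,0,0],[0,0,0]],[[0,0,0],[0,0,0]]]'
python3 -m crank '[[[0,0,0.3],[0,0,0]],[[0,0,0.1],[0,0,0]],[[0,0,0],[0,0,0]]]'
```

```text
clock: 25.35
tcp_pos: [0.637, 0.1774, 0.0848]
orientation: [-0.001, -3.142, -0.0]
contact_force: [0.1, -0.8, -1.1]
grip_width: 0.0424
gripper_force: 51.3
clock: 25.65
tcp_pos: [0.6369, 0.1774, 0.0807]
orientation: [-0.001, -3.141, 0.0]
contact_force: [0.1, -0.4, -1.2]
grip_width: 0.0425
gripper_force: 51.3
```

```bash
python3 -m crank '[[[0.08,0,0.1],[0,0,0]],[[0,0,0.05],[0,0,0]],[[0,0,0],[0,0,0]]]'
python3 -m crank '[[[0,0,0],[0,0,0]],[[0,0,0],[0,0,0]],[[0,0,0],[0,0,0]],[[0,0,-1],[0,0,0]],[[0,0,-3],[0,0,0]]]' 6
python3 -m crank '[[[0,0,-4],[0,0,0]],[[0,0,-4],[0,0,0]],[[0,0,-2.4],[0,0,0]],[[0,0,0],[0,0,0]],[[0,0,0],[0,0,0]]]' 8.54
python3 - <<'E'
from h import *
p,d,k=grab("wrist"); o=monitor.get_obs();print(o["tcp_pos"],o["grip_width"])
print(disk(k,d,.09,.1,(.635,.177),.03))
P=pts(k,d); R=np.hypot(P[...,0]-.635,P[...,1]-.177)
for lo,hi,a,b in((.088,.104,.004,.02),(.06,.076,.024,.0275)):
    q=P[(d>0)&(P[...,2]>lo)&(P[...,2]<hi)&(R<b)&(R>a)]; print(len(q),np.linalg.lstsq(np.c_[q[:,:2]-[.635,.177],np.ones(len(q))],q[:,2],rcond=None)[0])
p,_,_=grab("scene"); cv2.imwrite("pics/fin.png",cv2.resize(p[110:260,190:410,::-1],None,fx=3.6,fy=3.6,interpolation=cv2.INTER_CUBIC))
E
```

```text
clock: 25.95
tcp_pos: [0.6362, 0.1774, 0.0795]
orientation: [0.001, 3.142, 0.0]
contact_force: [-0.1, 0.3, 1.8]
grip_width: 0.0422
gripper_force: 51.6
clock: 26.45
tcp_pos: [0.6341, 0.1769, 0.1174]
orientation: [-0.001, -3.136, 0.003]
contact_force: [1.2, 0.0, 0.3]
grip_width: 0.0599
gripper_force: 0.0
clock: 26.95
tcp_pos: [0.6363, 0.1774, 0.2242]
orientation: [0.001, 3.14, 0.001]
contact_force: [0.1, 0.8, -0.7]
grip_width: 0.0857
gripper_force: 0.0
[0.63559174 0.17730891 0.22284138] 0.08539644173302767
(array([0.6352, 0.176 ]), 0.044, np.float64(0.0988), 1639)
1319 [-0.00080157 -0.00201404  0.09645883]
372 [ 0.04998762 -0.00145365  0.06844319]
```

View pics/fin.png

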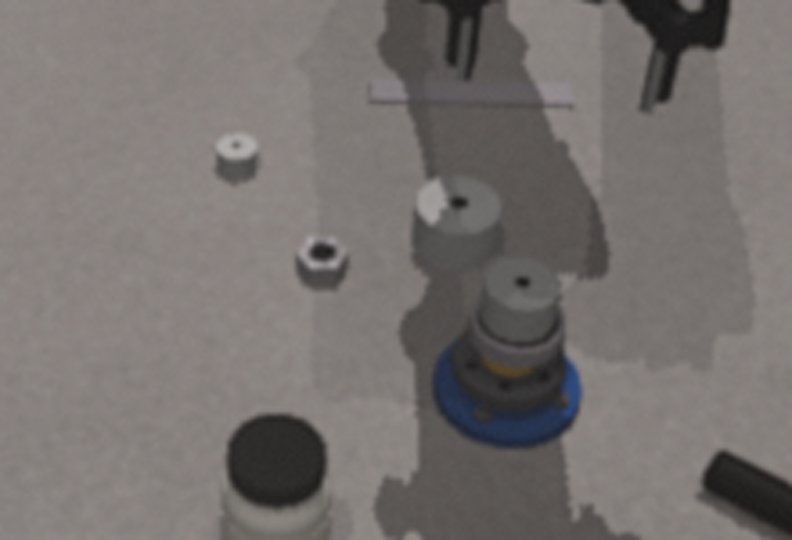

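The stack stands complete at (515,340), with the cap top flat at 96 mm as it should be. The gripper is clear, and the nut and jar are undisturbed.

```bash
python3 -c "
from bench import r; print(r.hand_in())"
```

```text
the job is handed in; nothing more can be done
None
```

The roller-end stack is built on the spindle in the order asked (flange, spacer, bearing, 44 mm cap), with each part measured flat and at its seated height, everything let go, the wrench, nut and jar left alone, and the job handed in at about 27 s of the 106 s allowed.

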